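Bring out the rooted cutting from behind the seedling pots

ROBOT

A 7-joint arm with a two-finger parallel gripper is mounted at the origin on the work surface. World frame = base frame: x ahead of the robot, y to its left, z up, the work surface at z = 0. Lengths are in m, angles in rad, forces in N, time in s.
With the tool pointing down it reaches from about 0.425 to 0.875 m from the base axis. Payload 9.9 kg.
Tool frame: the origin (TCP) lies on the centre line of the jaws, within the pads' length; the fingertips stand 11 mm ahead of it and the grasp point (between the pads) lies 8 mm behind it; z points along the fingers, y is the line along which they close (so a half turn about z gives the same grasp; the last joint's range is limited). The gripper opens to 85 mm and grips with 20 to 120 N. Pads are 22 mm wide; open, the fingers measure 114 mm over their backs; the gripper's body (76 mm by 85 mm) begins 54 mm behind the grasp point. The pads swing forward as they close: fully open they stand 13 mm farther back than shut.
Start: joints at [1.139, 0.576, 0.025, 1.437, -0.015, 1.129, -0.057], TCP at [0.23, -0.635, 0.242] pointing down, gripper open.
Joint ranges: [-2.76, 2.76], [-0.34, 2.15], [-1.52, 1.57], [0.19, 2.46], [-1.09, 4.23], [0.17, 1.99], [-2.82, 2.82]. Speed limits (rad/s): [2.22, 2.22, 3.01, 3.01, 3.14, 3.14, 3.14].

INTERFACE

Orientations are given as a 3x3 rotation matrix whose columns are the frame's x, y, z axes.
In Python, from rig import sensors, capture, get_calibration, job, search_frame, silhouettes, pinpoint gives the robot as it stands. The module is installed in compiled form; this text tells all that it offers.
- The arm moves only by the shell command python3 -m jog 'ROWS' [OPENING] [FORCE]. ROWS is JSON, a list of rows, each a list of 4 numbers: the shift along the tool's x, y, z in m, then the turn about the tool's z in rad. A call has 1 to 20 rows; each row shifts and turns the commanded pose from where the row before left it, along the tool's axes as they then stand; what a row does not reach is not made up. A row lasts 1/8 s, in which the tool goes at most 62.5 mm and 10.7 degrees, less where a joint would pass 70% of its speed; a pose out of reach is approached as far as the arm can. A call is refused whole if a number of a shift passes 0.0625 or a number of a turn 0.188, either way. A call with a gripper value outside its range is refused whole. OPENING is the opening, from -1 (shut) to 1 (fully open), set as the call begins (- or left out, the last holds). The fingers move at their own pace and stop on an object; FORCE is the grip in N (left out, the last holds). Time passes only in rows, so rows that do not move let the fingers close. It gives the time, the measured TCP pose, the force, the opening and the grip force at its end, in the units of the state.
- sensors.sense(): the state, without advancing time (a new reading comes with each control period).
- capture(name): name is "scene" or "top"; returns (picture, depth): 420x560x3 uint8, red, green, blue; 420x560 float32, m along the optical axis (not along the pixel's ray), 0 where there is no reading.
- get_calibration(name): a dict with "fov_y" (degrees; the focal length in pixels is half the picture's height over the tangent of half this angle, whatever the lens; pixels are square), "cx", "cy" (the principal point, pixels), "origin" and "attitude" of the camera in the world. Camera axes: x right, y up, looking along -z (the intrinsics and any distortion apply to the point x, -y, -z); pixel columns grow to the right and rows downward; lengths in m; the calibration is good to about 2 mm. A picture is of the moment at which its call begins. get_calibration takes no time and is no camera call.
- job.hand_in(): hands the job in; it is judged then, once.
Trained networks look in the newest picture that a camera, given by its name, has taken for a name from the list of things; names that differ only in an ending like _2 or _b are one class to them, and where a whole thing is asked for, a point or a joint stands for the part that bears it (a point fixed in the world has none). Each returns a list of dicts, best first, with "p" (0 to 1); they miss things now and then, are a little off and sometimes report something else, mostly with a low value. They report only what shows in the picture. A call takes as long as a camera call.
- search_frame(camera, name): "point" ([x, y, z] in m, in world coordinates, good to about 4 mm: the middle of the surface that is visible of it).
- silhouettes(camera, name): "region" (420x560 bool, what is visible of it).
- pinpoint(camera, name): "point" ([x, y, z] in m, in world coordinates, good to about 4 mm: a listed point, or the origin of a listed thing).
The state is a dict: "time_s": time; "joint_pos": joint angles; "qd": joint speeds; "joint_torque": joint torques, N m; "tool_pos": TCP position; "tool_rot": TCP orientation; "force": force on the tool from outside, world axes, zero at the start; "torque": the same for the moment, N m; "width": opening from 0.0 (shut) to 1.0 (fully open); "finger_force": force on a finger pad.
Only numpy, scipy, OpenCV 4.12 (cv2) and the standard library are available. Lean on these libraries where they do the work, as an engineer would, in place of code of your own. Each camera call takes 0.05 s, during which the arm holds its last target. There are 200 camera calls.

TASK

The glass tube with the rooted cutting stands in its little plywood stand, boxed in by three tall seedling pots that leave no room for the hand. Clear all three pots over to the carrying tray on the other side, standing upright; then draw the tube straight up out of its light stand, leaving the stand upright where it is, and put the tube down into the empty hole of the wooden tube rack. When the tube is in the rack, put the pots back, each centred and upright on its own saucer (round on round, square on square, six-sided on six-sided), setting everything down gently without dropping or tipping any of them.

Things in the scene. Friction and masses are not known exactly. Their poses are not given: they have to be found in the camera images.
- pot_round: Round terracotta seedling pot, 122 mm tall, filled, 0.25 to 0.6 kg. Foot 42 to 44 mm wide, widening upward; the top 24 mm is an upright rim band 58 mm wide: grip there. Its seedling stands 30 mm above the rim (leaves give way). Origin: centre of underside, z up. 
- pot_square: Square black plastic seedling pot, 122 mm tall, filled, 0.25 to 0.6 kg. Foot 42 to 44 mm wide, widening upward; the top 24 mm is an upright rim band 58 mm wide: grip there. Its seedling stands 30 mm above the rim (leaves give way). Origin: centre of underside, z up. Its x and y axes are square to its faces.
- pot_hex: Six-sided grey concrete seedling pot, 122 mm tall, filled, 0.25 to 0.6 kg. Foot 42 to 44 mm wide, widening upward; the top 24 mm is an upright rim band 58 mm wide: grip there. Its seedling stands 30 mm above the rim (leaves give way). Origin: centre of underside, z up. Width is over the flats; the flats face along its x axis and 60 and 120 degrees from it.
- saucer_round: Round terracotta saucer, the place of the round pot, 80 mm wide, fixed on the foam slab, with a rim 10 mm high and 3 mm thick around a flat floor 4 mm above its underside (inner width 74 mm). At the start its pot stands on it. Origin: centre of the underside, z up. 
- saucer_square: Square dark grey plastic saucer, the place of the square pot, 80 mm wide, fixed on the foam slab, with a rim 10 mm high and 3 mm thick around a flat floor 3 mm above its underside (inner width 74 mm). At the start its pot stands on it. Origin: centre of the underside, z up. 
- saucer_hex: Six-sided grey concrete saucer, the place of the six-sided pot, 80 mm wide, fixed on the foam slab, with a rim 10 mm high and 3 mm thick around a flat floor 4 mm above its underside (inner width 74 mm). At the start its pot stands on it. Origin: centre of the underside, z up. 
- tube: Clear glass tube with flat bottom, 24 mm across, 70 mm tall, 40 g, with a leafy cutting up to 25 mm above its mouth (leaves give way). At the start it stands in the stand, on its base disc; its upper 45 mm is free to grip. Origin: centre of underside, z up.
- stand: Light loose plywood stand (35 g) on the foam slab: base disc 52 mm across, 5 mm thick; above it on pins a 42 mm square plate, top at 30 mm, with a 28 mm hole guiding the tube, which must rise 25 mm to leave it. Pulled sideways it tips. Pots stand 75 mm from it, in front and at both sides; a white hygrometer 62 mm tall is 75 to 90 mm behind. Origin: centre of underside, z up.
- rack: Heavy fixed wooden block on the table between slab and tray, 145 mm long (its x), 62 wide, 38 tall, with two holes. Origin: on the underside, below the centre of the EMPTY hole, z up; that hole is 38 mm wide, 28 deep (floor 10 mm above the table). The other hole, 75 mm along +x (away from the robot), holds a like tube with a cutting, fixed.
- tray: Grey carrying tray, fixed, 240 (x) by 260 mm (y), rim 16 mm high, wall and floor 4 mm. It lies left or right; the white foam slab (250 x 260 x 30 mm, with saucers, stand, pots) on the other side. Its far part (x above +60 mm) holds a label box and a spare pot, to 50 mm tall; the rest takes the three pots side by side. Origin: centre of underside; x away from the robot, z up.

How it is judged:
On the way, in this order (a step that is already met when the one before it is completed fails the run):
1. all three pots stand upright in the carrying tray, released, and the stand is still in its place (x of pot_round in the frame of tray between -0.105 and 0.105 m and y of pot_round in the frame of tray between -0.115 and 0.115 m and z of each of pot_round, pot_square, pot_hex in the frame of tray below 0.02 m and angle between each of pot_round, pot_square, pot_hex's own z axis and vertical below 0.12 rad and contact force between the fingers and pot_round below 0.2 N and x of pot_square in the frame of tray between -0.105 and 0.105 m and y of pot_square in the frame of tray between -0.115 and 0.115 m and contact force between the fingers and pot_square below 0.2 N and x of pot_hex in the frame of tray between -0.105 and 0.105 m and y of pot_hex in the frame of tray between -0.115 and 0.115 m and contact force between the fingers and pot_hex below 0.2 N and angle between stand's own z axis and vertical below 0.1 rad and distance of stand from where it was at the start of the episode below 0.025 m), for 0.2 s.
2. the tube stands in the empty hole of the rack, released, while the pots are still in the tray (all of step 1 and horizontal distance between tube and rack below 0.01 m and z of tube in the frame of rack below 0.016 m and angle between tube's own z axis and vertical below 0.15 rad and contact force between the fingers and tube below 0.2 N), for 0.2 s.
At the end, for the whole second after the job is handed in: Each pot upright (0.1 rad) on its own saucer, within 12 mm of its centre; the tube in the empty hole of the rack, within 6 mm of its floor and 10 mm of its centre, upright within 0.15 rad; the stand upright and within 25 mm of where it was; all released and at rest (horizontal distance between pot_round and saucer_round below 0.012 m and z of pot_round in the frame of saucer_round below 0.01 m and angle between each of pot_round, pot_square, pot_hex, stand's own z axis and vertical below 0.1 rad and linear speed of each of pot_round, pot_square, pot_hex, tube below 0.03 m/s and horizontal distance between pot_square and saucer_square below 0.012 m and z of pot_square in the frame of saucer_square below 0.01 m and horizontal distance between pot_hex and saucer_hex below 0.012 m and z of pot_hex in the frame of saucer_hex below 0.01 m and horizontal distance between tube and rack below 0.01 m and z of tube in the frame of rack below 0.016 m and angle between tube's own z axis and vertical below 0.15 rad and contact force between the fingers and tube below 0.2 N and distance of stand from where it was at the start of the episode below 0.025 m and contact force between the fingers and pot_round below 0.2 N and contact force between the fingers and pot_square below 0.2 N and contact force between the fingers and pot_hex below 0.2 N); the robot touches nothing.
It fails at once if the tube stand tips by more than 0.3 rad (angle between stand's own z axis and vertical above 0.3 rad).
It fails at once if a pot is tipped by more than 0.5 rad (angle between any of pot_round, pot_square, pot_hex's own z axis and vertical above 0.5 rad).
It fails at once if a pot or the tube is let fall (moves faster than 0.7 m/s with no finger on it, a drop of more than about 25 mm) ((linear speed of pot_round above 0.7 m/s and contact force between the fingers and pot_round below 0.1 N) or (linear speed of pot_square above 0.7 m/s and contact force between the fingers and pot_square below 0.1 N) or (linear speed of pot_hex above 0.7 m/s and contact force between the fingers and pot_hex below 0.1 N) or (linear speed of tube above 0.7 m/s and contact force between the fingers and tube below 0.1 N)).
It also fails if it takes over 152 s, if anything falls off the work surface, if the arm or the gripper's body presses on something with over 40 N, if the wrist force passes 120 N, or if a joint passes its speed limit or range.

## Working session

There is one attempt and no reset: what is moved stays moved. The work goes in short steps, Python scripts to look and compute and a shell command to move; the robot and the scene stay as the last step left them, time stands still between calls to the robot, and variables do not carry over. Pictures are saved under pics/ and viewed, at most 14 in all, crops included, and the job is handed in when it is done.

```bash
mkdir -p pics; cat > a.py <<'E'
from rig import sensors, capture, get_calibration, search_frame, silhouettes, pinpoint
import cv2, numpy as np
for c in("top","scene"):
    im,d=capture(c); cv2.imwrite(f"pics/{c}0.png",im[:,:,::-1]); np.save(f"{c}_d.npy",d)
    k=get_calibration(c); print(c,k)
    for n in "pot_round pot_square pot_hex saucer_round saucer_square saucer_hex tube stand rack tray".split():
        r=pinpoint(c,n); print(n,[(np.round(x["point"],3).tolist(),round(x["p"],2)) for x in r[:2]])
s=sensors.sense(); print({k:np.round(v,3).tolist() for k,v in s.items()})
E
python3 a.py
```

```text
top {'fov_y': 42.68995875096708, 'cx': 273.54417964461743, 'cy': 209.6638638526124, 'origin': array([ 0.4518447 , -0.01493866,  1.07803885]), 'attitude': array([[-0.00754969,  0.99417813, -0.10748421],
       [-0.99964164, -0.01026408, -0.0247231 ],
       [-0.02568239,  0.10725904,  0.99389935]])}
pot_round [([0.608, -0.304, 0.034], 0.96)]
pot_square [([0.538, -0.219, 0.034], 0.69)]
pot_hex [([0.624, -0.155, 0.034], 0.61), ([0.538, -0.219, 0.034], 0.24)]
saucer_round [([0.604, -0.307, 0.027], 0.67)]
saucer_square [([0.538, -0.221, 0.03], 0.9)]
saucer_hex []
tube [([0.61, -0.237, 0.034], 0.79)]
stand [([0.613, -0.232, 0.03], 0.63), ([0.538, -0.222, 0.031], 0.32)]
rack [([0.48, -0.001, -0.002], 0.87)]
tray [([0.545, 0.247, -0.004], 0.93)]
scene {'fov_y': 47.34552389456012, 'cx': 275.96757588995416, 'cy': 204.65067679261645, 'origin': array([ 1.06961857, -0.34241305,  0.72299306]), 'attitude': array([[ 0.50409424, -0.62471795,  0.59633588],
       [ 0.86348481,  0.35111683, -0.36209247],
       [ 0.0168221 ,  0.6974557 ,  0.71643043]])}
pot_round [([0.606, -0.305, 0.036], 0.56)]
pot_square []
pot_hex [([0.623, -0.157, 0.034], 0.86)]
saucer_round [([0.604, -0.31, 0.028], 0.78), ([0.546, 0.243, 0.002], 0.3)]
saucer_square []
saucer_hex [([0.618, -0.163, 0.024], 0.88)]
tube [([0.608, -0.232, 0.034], 0.69)]
stand [([0.616, -0.231, 0.025], 0.62)]
rack [([0.481, -0.003, -0.0], 0.89)]
tray [([0.612, -0.228, 0.028], 0.69), ([0.544, 0.245, 0.003], 0.63)]
{'time_s': 1.1, 'joint_pos': [1.139, 0.576, 0.025, 1.437, -0.015, 1.129, -0.057], 'qd': [-0.0, -0.001, -0.0, -0.001, -0.002, 0.002, -0.0], 'joint_torque': [-0.0, -76.552, 2.248, -28.63, 0.015, 0.003, 0.0], 'tool_pos': [0.23, -0.635, 0.242], 'tool_rot': [[0.94, 0.341, 0.0], [0.341, -0.94, 0.0], [0.0, 0.0, -1.0]], 'force': [-0.412, -0.574, 0.352], 'torque': [0.035, -0.018, 0.042], 'finger_force': 0.0, 'width': 0.996}
```

View pics/top0.png

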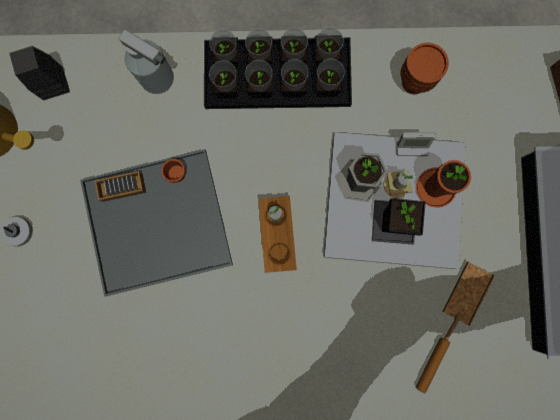

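View pics/scene0.png

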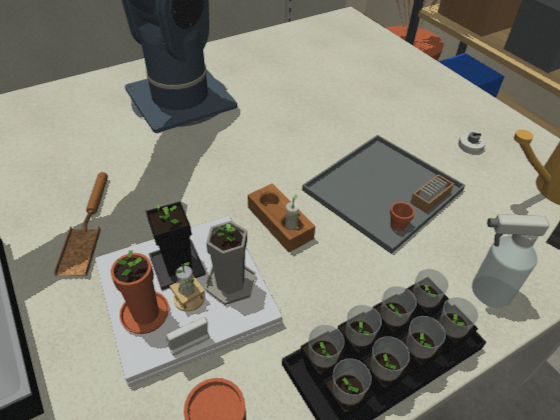

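```bash
cat > h.py <<'E'
from rig import sensors, capture, get_calibration, search_frame, silhouettes, pinpoint
import cv2, numpy as np
def cloud(c,d):
    k=get_calibration(c); f=210/np.tan(np.radians(k["fov_y"]/2))
    v,u=np.mgrid[:420,:560]
    P=np.stack([(u-k["cx"])/f*d,-(v-k["cy"])/f*d,-d],-1)@np.array(k["attitude"]).T+k["origin"]
    P[d==0]=np.nan; return P
def band(P,c,r,z0,z1):
    m=(np.hypot(P[...,0]-c[0],P[...,1]-c[1])<r)&(P[...,2]>z0)&(P[...,2]<z1)
    return P[m]
def rim(P,c,z0,z1,r=.045):
    Q=band(P,c,r,z0,z1)
    p=(Q[:,:2]*1000).astype(np.float32)
    R=cv2.minAreaRect(p); C=cv2.minEnclosingCircle(p)
    return len(p),np.round(np.median(Q[:,2]),4),np.round(R[0],1),np.round(R[1],1),round(R[2],1),np.round(C[0],1),round(C[1],1)
E
cat > b.py <<'E'
from h import *
Pt=cloud("top",np.load("top_d.npy")); Ps=cloud("scene",np.load("scene_d.npy"))
A=np.concatenate([Pt,Ps])
for n,c in dict(round=(.607,-.305),sq=(.538,-.219),hex=(.624,-.155)).items():
    for l,P in(("t",Pt),("s",Ps)): print(n,l,*rim(P,c,.148,.162))
    Q=band(Pt,c,.045,.1,.2); print(" top z pct",np.round(np.nanpercentile(Q[:,2],[5,25,50,75,95]),3))
# tray: rim
for l,P in(("t",Pt),):
    m=(abs(P[...,0]-.545)<.2)&(abs(P[...,1]-.245)<.2)&(P[...,2]>.011)&(P[...,2]<.025)
    Q=P[m]; R=cv2.minAreaRect((Q[:,:2]*1000).astype(np.float32)); print("tray",R)
    m=(abs(P[...,0]-.52)<.13)&(abs(P[...,1])<.06)&(P[...,2]>.033)&(P[...,2]<.044)
    Q=P[m]; R=cv2.minAreaRect((Q[:,:2]*1000).astype(np.float32)); print("rack",R,np.median(Q[:,2]))
# rack hole
Q=(abs(Pt[...,0]-.48)<.03)&(abs(Pt[...,1])<.03)&(Pt[...,2]<.02); p=Pt[Q]; print("hole",p.mean(0),p.min(0),p.max(0))
Q=band(Pt,(.613,-.234),.035,.05,.2);print("tube",np.median(Q,0),Q[:,2].max())
for z in((.055,.064),(.095,.104),(.104,.13)):
  for P in(Pt,Ps):
    Q=band(P,(.613,-.234),.03,*z); 
    if len(Q):print(z,len(Q),np.median(Q,0),Q.min(0),Q.max(0))
a=cv2.imread("pics/top0.png")[120:280,320:480]; cv2.imwrite("pics/z1.png",cv2.resize(a,(600,600),interpolation=cv2.INTER_CUBIC))
E
python3 b.py
```

```text
round t 459 0.1532 [ 607.1 -302.9] [57.4 56.4] 88.6 [ 607.4 -303.7] 29.5
round s 962 0.1509 [ 606.7 -306.2] [57.4 57.6] 70.7 [ 606.1 -305.2] 29.9
 top z pct [0.129 0.146 0.149 0.155 0.172]
sq t 452 0.1514 [ 538.8 -220.5] [58.4 58.5] 82.6 [ 539.3 -221.1] 40.3
sq s 916 0.15 [ 537.3 -223. ] [57.9 62.2] 83.1 [ 537.5 -223.7] 41.3
 top z pct [0.14  0.146 0.147 0.152 0.166]
hex t 506 0.1529 [ 620.8 -155.6] [64.5 58.8] 82.2 [ 620.4 -155.8] 33.2
hex s 947 0.1511 [ 620.2 -158.5] [58.  65.5] 53.6 [ 619.8 -158. ] 33.5
 top z pct [0.141 0.147 0.149 0.155 0.17 ]
tray ((545.8773193359375, 249.17889404296875), (240.67457580566406, 261.62554931640625), 13.39160442352295)
rack ((517.9475708007812, 4.859027862548828), (145.18258666992188, 62.00846481323242), 4.7073798179626465) 0.03700048032103864
hole [0.48131731 0.00121135 0.00889995] [ 0.46309171 -0.02869496 -0.0025958 ] [0.50878154 0.01944193 0.01901658]
tube [ 0.60897061 -0.22419473  0.06100317] 0.1284187021204003
(0.055, 0.064) 257 [ 0.60369813 -0.22192687  0.05895735] [ 0.58987817 -0.25346111  0.05521711] [ 0.63632881 -0.20820469  0.06373025]
(0.055, 0.064) 380 [ 0.62109577 -0.2387029   0.06084406] [ 0.59038805 -0.25568019  0.05534393] [ 0.63529394 -0.20900417  0.06399438]
(0.095, 0.104) 83 [ 0.61117244 -0.23068439  0.10248211] [ 0.59992971 -0.24255865  0.095074  ] [ 0.62440468 -0.21831215  0.10398151]
(0.095, 0.104) 49 [ 0.6209835  -0.23509402  0.09850933] [ 0.59814059 -0.24495083  0.09526391] [ 0.62367457 -0.22187532  0.10390029]
(0.104, 0.13) 79 [ 0.61321429 -0.22876885  0.10628293] [ 0.60128194 -0.24195423  0.10408073] [ 0.62344292 -0.21789775  0.1284187 ]
(0.104, 0.13) 189 [ 0.61295657 -0.23247053  0.10641405] [ 0.59868374 -0.24480404  0.10403618] [ 0.62404743 -0.21995244  0.12840275]
```

View pics/z1.png

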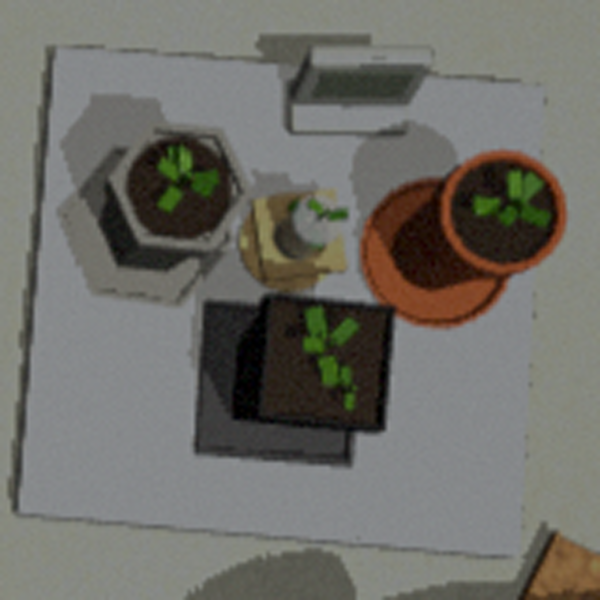

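Top picture: the hex pot is at about (368,170), the tube at (402,180), the round pot at (453,177) and the square pot at (407,215). The tray is on the left and the rack's empty hole is at (279,251). The pots are all turned about -7°. I'll take the hex pot first, with the fingers closing along -7°.

```bash
cat > d.py <<'E'
import sys; from rig import sensors; import numpy as np
s=sensors.sense(); R=np.array(s["tool_rot"]); p=np.array(s["tool_pos"])
print("t",round(s["time_s"],2),"pos",p.round(4),"yaw_y",np.degrees(np.arctan2(R[1,1],R[0,1])).round(2),"w",round(s["width"],3),"F",np.round(s["force"],1),"ff",round(s["finger_force"],1))
if len(sys.argv)>3: print("tool delta",(R.T@(np.array(sys.argv[1:4],float)-p)).round(4))
E
python3 -m jog '[[0,0,0,-0.183],[0,0,0,-0.183],[0,0,0,-0.183],[0,0,0,-0.183],[0,0,0,-0.183],[0,0,0,-0.183]]' 1 60
python3 -m jog '[[0.0435,0.0274,0,0],[0.0435,0.0274,0,0],[0.0435,0.0274,0,0],[0.0435,0.0274,0,0],[0.0435,0.0274,0,0],[0.0435,0.0274,0,0],[0.0435,0.0274,0,0],[0.0435,0.0274,0,0],[0.0435,0.0274,0,0],[0.0435,0.0274,0,0],[0.0435,0.0274,0,0],[0.0435,0.0274,0,0],[0,0,0,0],[0,0,0,0]]'
python3 d.py .6205 -.157 .131
```

```text
time_s: 1.85
tool_pos: [0.23, -0.6346, 0.2423]
tool_rot: [[0.119, 0.993, -0.0], [0.993, -0.119, -0.0], [-0.0, -0.0, -1.0]]
force: [-0.1, -0.2, -0.3]
width: 0.996
finger_force: 0.0
time_s: 3.6
tool_pos: [0.6211, -0.1581, 0.242]
tool_rot: [[0.125, 0.992, -0.001], [0.992, -0.125, -0.001], [-0.001, -0.001, -1.0]]
force: [-1.4, -1.1, -0.4]
width: 0.999
finger_force: 0.0
t 3.6 pos [ 0.6211 -0.1581  0.242 ] yaw_y -7.16 w 0.999 F [-1.4 -1.1 -0.4] ff 0.0
tool delta [ 0.0011 -0.0006  0.111 ]
```

```bash
python3 -m jog '[[0.001,-0.0005,0.03,0],[0,0,0.03,0],[0,0,0.03,0],[0,0,0.021,0],[0,0,0,0]]'
python3 -m jog '[[0,0,0,0],[0,0,0,0],[0,0,0,0],[0,0,0,0],[0,0,0,0],[0,0,0,0],[0,0,0,0],[0,0,0,0]]' -1 60
python3 d.py
```

```text
time_s: 4.22
tool_pos: [0.6192, -0.1584, 0.13]
tool_rot: [[0.127, 0.992, -0.003], [0.992, -0.127, -0.0], [-0.001, -0.003, -1.0]]
force: [0.3, 0.5, -0.4]
width: 1.002
finger_force: 0.0
time_s: 5.22
tool_pos: [0.6216, -0.1571, 0.1329]
tool_rot: [[0.125, 0.992, 0.002], [0.992, -0.125, -0.001], [-0.001, 0.002, -1.0]]
force: [-2.4, -0.5, 6.7]
width: 0.67
finger_force: 66.0
t 5.22 pos [ 0.6216 -0.1571  0.1329] yaw_y -7.19 w 0.67 F [-2.4 -0.5  6.7] ff 66.0
```

```bash
python3 -m jog '[[0,0,-0.005,0],[0,0,-0.01,0],[0,0,-0.02,0],[0,0,-0.02,0],[0,0,-0.025,0],[0,0,-0.025,0],[0,0,-0.02,0],[0,0,-0.01,0],[0,0,0,0]]'
python3 d.py .498 .319 .268
```

```text
time_s: 6.35
tool_pos: [0.6211, -0.1566, 0.2667]
tool_rot: [[0.125, 0.992, 0.001], [0.992, -0.125, -0.0], [-0.0, 0.001, -1.0]]
force: [-0.6, 0.2, -5.8]
width: 0.669
finger_force: 65.5
t 6.35 pos [ 0.6211 -0.1566  0.2667] yaw_y -7.16 w 0.669 F [-0.6  0.2 -5.8] ff 65.5
tool delta [ 0.4565 -0.1814 -0.0014]
```

```bash
python3 -m jog '[[0.0143,-0.0057,0,0],[0.0285,-0.0113,0,0],[0.0285,-0.0113,0,0],[0.0285,-0.0113,0,0],[0.0285,-0.0113,0,0],[0.0285,-0.0113,0,0],[0.0285,-0.0113,0,0],[0.0285,-0.0113,0,0],[0.0285,-0.0113,0,0],[0.0285,-0.0113,0,0],[0.0285,-0.0113,0,0],[0.0285,-0.0113,0,0],[0.0285,-0.0113,0,0],[0.0285,-0.0113,0,0],[0.0285,-0.0113,0,0],[0.0285,-0.0113,0,0],[0.0143,-0.0057,0,0],[0,0,0,0],[0,0,0,0]]'
python3 d.py .498 .319 .103
```

```text
time_s: 8.72
tool_pos: [0.4988, 0.317, 0.266]
tool_rot: [[0.126, 0.992, -0.0], [0.992, -0.126, -0.001], [-0.001, 0.0, -1.0]]
force: [0.5, -0.1, -4.4]
width: 0.668
finger_force: 65.5
t 8.72 pos [0.4988 0.317  0.266 ] yaw_y -7.24 w 0.668 F [ 0.5 -0.1 -4.4] ff 65.5
tool delta [ 0.0021 -0.0011  0.163 ]
```

```bash
python3 -m jog '[[0.002,-0.001,0.015,0],[0,0,0.025,0],[0,0,0.025,0],[0,0,0.025,0],[0,0,0.025,0],[0,0,0.02,0],[0,0,0.012,0],[0,0,0.005,0],[0,0,0,0],[0,0,0,0]]'
python3 d.py .498 .319 .103
python3 -m jog '[[0,0,0.003,0],[0,0,0.003,0],[0,0,0.002,0],[0,0,0,0]]'
```

```text
time_s: 9.98
tool_pos: [0.498, 0.3209, 0.115]
tool_rot: [[0.125, 0.992, 0.001], [0.992, -0.125, 0.001], [0.001, 0.001, -1.0]]
force: [0.2, 0.2, -4.3]
width: 0.668
finger_force: 65.4
t 9.97 pos [0.498  0.3209 0.115 ] yaw_y -7.17 w 0.668 F [ 0.2  0.2 -4.3] ff 65.4
tool delta [-0.0019  0.0002  0.012 ]
time_s: 10.48
tool_pos: [0.4976, 0.3205, 0.1061]
tool_rot: [[0.125, 0.992, -0.0], [0.992, -0.125, -0.0], [-0.0, -0.0, -1.0]]
force: [-0.0, -0.8, -5.2]
width: 0.671
finger_force: 65.4
```

```bash
python3 -m jog '[[0,0,0.002,0],[0,0,0.001,0],[0,0,0,0],[0,0,0,0]]'; python3 -m jog '[[0,0,0.001,0],[0,0,0.001,0],[0,0,0,0],[0,0,0,0]]'
```

```text
time_s: 10.98
tool_pos: [0.4977, 0.3206, 0.1033]
tool_rot: [[0.125, 0.992, 0.0], [0.992, -0.125, 0.0], [0.0, 0.0, -1.0]]
force: [-0.2, -0.3, -4.5]
width: 0.666
finger_force: 65.4
time_s: 11.48
tool_pos: [0.4977, 0.321, 0.1029]
tool_rot: [[0.125, 0.992, 0.001], [0.992, -0.125, 0.001], [0.001, 0.001, -1.0]]
force: [-3.7, -2.7, 11.7]
width: 0.673
finger_force: 67.6
```

```bash
python3 -m jog '[[0,0,0,0],[0,0,0,0],[0,0,0,0],[0,0,0,0],[0,0,-0.02,0],[0,0,-0.04,0],[0,0,-0.04,0],[0,0,-0.04,0],[0,0,0,0]]' 1
python3 d.py .607 -.3045 .245
```

```text
time_s: 12.6
tool_pos: [0.4988, 0.3218, 0.2445]
tool_rot: [[0.125, 0.992, 0.005], [0.992, -0.125, 0.003], [0.004, 0.004, -1.0]]
force: [1.6, 0.3, -0.3]
width: 1.003
finger_force: 0.0
t 12.6 pos [0.4988 0.3218 0.2445] yaw_y -7.17 w 1.003 F [ 1.6  0.3 -0.3] ff 0.0
tool delta [-0.6079  0.1856 -0.0022]
```

```bash
python3 -m jog '[[-0.0217,0.0066,0,0],[-0.0434,0.01325,0,0],[-0.0434,0.01325,0,0],[-0.0434,0.01325,0,0],[-0.0434,0.01325,0,0],[-0.0434,0.01325,0,0],[-0.0434,0.01325,0,0],[-0.0434,0.01325,0,0],[-0.0434,0.01325,0,0],[-0.0434,0.01325,0,0],[-0.0434,0.01325,0,0],[-0.0434,0.01325,0,0],[-0.0434,0.01325,0,0],[-0.0434,0.01325,0,0],[-0.0217,0.0066,0,0],[0,0,0,0],[0,0,0,0]]'
python3 d.py .607 -.3045 .131
```

```text
time_s: 14.72
tool_pos: [0.6058, -0.304, 0.2405]
tool_rot: [[0.124, 0.992, -0.001], [0.992, -0.124, 0.001], [0.001, -0.001, -1.0]]
force: [-0.5, 0.3, -0.2]
width: 0.996
finger_force: 0.0
t 14.72 pos [ 0.6058 -0.304   0.2405] yaw_y -7.1 w 0.996 F [-0.5  0.3 -0.2] ff 0.0
tool delta [-0.0005  0.0014  0.1095]
```

```bash
python3 -m jog '[[0,0.001,0.03,0],[0,0,0.03,0],[0,0,0.03,0],[0,0,0.0185,0],[0,0,0,0],[0,0,0,0]]'
python3 -m jog '[[0,0,0,0],[0,0,0,0],[0,0,0,0],[0,0,0,0],[0,0,0,0],[0,0,0,0],[0,0,0,0]]' -1 60
python3 -m jog '[[0,0,-0.005,0],[0,0,-0.01,0],[0,0,-0.02,0],[0,0,-0.02,0],[0,0,-0.025,0],[0,0,-0.025,0],[0,0,-0.02,0],[0,0,-0.015,0],[0,0,-0.005,0],[0,0,0,0]]'
python3 d.py .517 .241 .275
```

```text
time_s: 15.48
tool_pos: [0.6076, -0.3054, 0.134]
tool_rot: [[0.124, 0.992, 0.002], [0.992, -0.124, -0.0], [-0.0, 0.002, -1.0]]
force: [0.0, 0.6, 1.1]
width: 0.997
finger_force: 0.0
time_s: 16.35
tool_pos: [0.6074, -0.3057, 0.1342]
tool_rot: [[0.125, 0.992, 0.002], [0.992, -0.125, -0.001], [-0.001, 0.002, -1.0]]
force: [-1.0, 0.5, 5.7]
width: 0.657
finger_force: 63.9
time_s: 17.6
tool_pos: [0.6068, -0.3054, 0.2776]
tool_rot: [[0.125, 0.992, -0.0], [0.992, -0.125, 0.0], [0.0, -0.0, -1.0]]
force: [0.2, -0.4, -2.8]
width: 0.663
finger_force: 64.3
t 17.6 pos [ 0.6068 -0.3054  0.2776] yaw_y -7.16 w 0.663 F [ 0.2 -0.4 -2.8] ff 64.3
tool delta [ 0.531  -0.1572  0.0027]
```

```bash
python3 -m jog '[[0.0148,-0.0044,0,0],[0.0295,-0.0087,0,0],[0.0295,-0.0087,0,0],[0.0295,-0.0087,0,0],[0.0295,-0.0087,0,0],[0.0295,-0.0087,0,0],[0.0295,-0.0087,0,0],[0.0295,-0.0087,0,0],[0.0295,-0.0087,0,0],[0.0295,-0.0087,0,0],[0.0295,-0.0087,0,0],[0.0295,-0.0087,0,0],[0.0295,-0.0087,0,0],[0.0295,-0.0087,0,0],[0.0295,-0.0087,0,0],[0.0295,-0.0087,0,0],[0.0295,-0.0087,0,0],[0.0295,-0.0087,0,0],[0.0148,-0.0044,0,0],[0,0,0,0]]'
python3 -m jog '[[0,0,0.015,0],[0,0,0.025,0],[0,0,0.025,0],[0,0,0.025,0],[0,0,0.025,0],[0,0,0.02,0],[0,0,0.015,0],[0,0,0.008,0],[0,0,0,0],[0,0,0,0]]'
python3 d.py .517 .241 .104
```

```text
time_s: 20.1
tool_pos: [0.5168, 0.2419, 0.2775]
tool_rot: [[0.122, 0.992, -0.001], [0.992, -0.122, -0.0], [-0.0, -0.001, -1.0]]
force: [-0.2, -1.1, -3.6]
width: 0.662
finger_force: 64.5
time_s: 21.35
tool_pos: [0.518, 0.2412, 0.1204]
tool_rot: [[0.125, 0.992, 0.001], [0.992, -0.125, 0.001], [0.001, 0.001, -1.0]]
force: [-0.1, 0.4, -2.3]
width: 0.661
finger_force: 64.5
t 21.35 pos [0.518  0.2412 0.1204] yaw_y -7.17 w 0.661 F [-0.1  0.4 -2.3] ff 64.5
tool delta [-0.0003 -0.001   0.0164]
```

```bash
python3 -m jog '[[0,0,0.005,0],[0,0,0.004,0],[0,0,0.003,0],[0,0,0.002,0],[0,0,0,0],[0,0,0,0]]'
python3 -m jog '[[0,0,0.001,0],[0,0,0.001,0],[0,0,0,0],[0,0,0,0]]'
```

```text
time_s: 22.1
tool_pos: [0.5177, 0.2411, 0.1059]
tool_rot: [[0.125, 0.992, 0.0], [0.992, -0.125, 0.0], [0.0, 0.0, -1.0]]
force: [-0.0, -0.4, -3.1]
width: 0.661
finger_force: 64.5
time_s: 22.6
tool_pos: [0.5177, 0.2411, 0.1042]
tool_rot: [[0.125, 0.992, 0.0], [0.992, -0.125, 0.0], [0.0, 0.0, -1.0]]
force: [-1.2, -0.7, 4.6]
width: 0.662
finger_force: 64.8
```

```bash
python3 -m jog '[[0,0,0,0],[0,0,0,0],[0,0,0,0],[0,0,0,0],[0,0,-0.02,0],[0,0,-0.04,0],[0,0,-0.04,0],[0,0,-0.04,0],[0,0,0,0]]' 0.75
python3 d.py .538 -.222 .245
```

```text
time_s: 23.72
tool_pos: [0.5189, 0.2419, 0.2469]
tool_rot: [[0.125, 0.992, 0.005], [0.992, -0.125, 0.003], [0.003, 0.005, -1.0]]
force: [0.5, 0.6, -0.1]
width: 0.876
finger_force: 0.0
t 23.73 pos [0.5189 0.2419 0.2469] yaw_y -7.18 w 0.876 F [ 0.5  0.6 -0.1] ff 0.0
tool delta [-0.4579  0.0769  0.0008]
```

```bash
python3 -m jog '[[-0.0208,0.0035,0,0],[-0.0416,0.007,0,0],[-0.0416,0.007,0,0],[-0.0416,0.007,0,0],[-0.0416,0.007,0,0],[-0.0416,0.007,0,0],[-0.0416,0.007,0,0],[-0.0416,0.007,0,0],[-0.0416,0.007,0,0],[-0.0416,0.007,0,0],[-0.0416,0.007,0,0],[-0.0208,0.0035,0,0],[0,0,0,0],[0,0,0,0]]'
python3 d.py .538 -.222 .133
```

```text
time_s: 25.48
tool_pos: [0.5368, -0.221, 0.2435]
tool_rot: [[0.123, 0.992, -0.001], [0.992, -0.123, 0.001], [0.001, -0.001, -1.0]]
force: [-0.5, 0.1, 0.4]
width: 0.874
finger_force: 0.0
t 25.48 pos [ 0.5368 -0.221   0.2435] yaw_y -7.07 w 0.874 F [-0.5  0.1  0.4] ff 0.0
tool delta [-0.001   0.0014  0.1105]
```

```bash
python3 -m jog '[[-0.001,0.001,0.03,0],[0,0,0.03,0],[0,0,0.03,0],[0,0,0.0205,0],[0,0,0,0],[0,0,0,0]]'
python3 -m jog '[[0,0,0,0],[0,0,0,0],[0,0,0,0],[0,0,0,0],[0,0,0,0],[0,0,0,0],[0,0,0,0]]' -1 60
python3 -m jog '[[0,0,-0.005,0],[0,0,-0.01,0],[0,0,-0.02,0],[0,0,-0.02,0],[0,0,-0.025,0],[0,0,-0.025,0],[0,0,-0.02,0],[0,0,-0.01,0],[0,0,0,0]]'
python3 d.py .535 .163 .265
```

```text
time_s: 26.22
tool_pos: [0.5385, -0.2228, 0.1342]
tool_rot: [[0.123, 0.992, 0.001], [0.992, -0.123, 0.0], [0.0, 0.001, -1.0]]
force: [-0.2, 0.4, 1.7]
width: 0.876
finger_force: 0.0
time_s: 27.1
tool_pos: [0.5388, -0.2238, 0.1347]
tool_rot: [[0.125, 0.992, 0.002], [0.992, -0.125, -0.001], [-0.0, 0.003, -1.0]]
force: [0.1, 1.2, 6.2]
width: 0.669
finger_force: 65.2
time_s: 28.22
tool_pos: [0.538, -0.2238, 0.2688]
tool_rot: [[0.125, 0.992, 0.001], [0.992, -0.125, -0.0], [-0.0, 0.001, -1.0]]
force: [0.6, -0.3, -4.1]
width: 0.665
finger_force: 64.4
t 28.23 pos [ 0.538  -0.2238  0.2688] yaw_y -7.17 w 0.665 F [ 0.6 -0.3 -4.1] ff 64.4
tool delta [ 0.3834 -0.0512  0.0037]
```

```bash
python3 -m jog '[[0.0137,-0.0018,0,0],[0.0274,-0.0037,0,0],[0.0274,-0.0037,0,0],[0.0274,-0.0037,0,0],[0.0274,-0.0037,0,0],[0.0274,-0.0037,0,0],[0.0274,-0.0037,0,0],[0.0274,-0.0037,0,0],[0.0274,-0.0037,0,0],[0.0274,-0.0037,0,0],[0.0274,-0.0037,0,0],[0.0274,-0.0037,0,0],[0.0274,-0.0037,0,0],[0.0274,-0.0037,0,0],[0.0137,-0.0018,0,0],[0,0,0,0],[0,0,0,0]]'
python3 -m jog '[[0,0,0.015,0],[0,0,0.025,0],[0,0,0.025,0],[0,0,0.025,0],[0,0,0.025,0],[0,0,0.02,0],[0,0,0.01,0],[0,0,0.004,0],[0,0,0,0],[0,0,0,0]]'
python3 d.py .535 .163 .1057
```

```text
time_s: 30.35
tool_pos: [0.5344, 0.162, 0.268]
tool_rot: [[0.126, 0.992, -0.001], [0.992, -0.126, -0.001], [-0.001, -0.0, -1.0]]
force: [0.4, -0.7, -2.0]
width: 0.671
finger_force: 64.4
time_s: 31.6
tool_pos: [0.5347, 0.1634, 0.1199]
tool_rot: [[0.125, 0.992, 0.001], [0.992, -0.125, 0.0], [0.0, 0.001, -1.0]]
force: [-0.3, -0.3, -2.4]
width: 0.668
finger_force: 64.5
t 31.6 pos [0.5347 0.1634 0.1199] yaw_y -7.17 w 0.668 F [-0.3 -0.3 -2.4] ff 64.5
tool delta [-0.0004  0.0003  0.0142]
```

```bash
python3 -m jog '[[0,0,0.004,0],[0,0,0.004,0],[0,0,0.003,0],[0,0,0.001,0],[0,0,0,0],[0,0,0,0]]'
python3 -m jog '[[0,0,0.001,0],[0,0,0.001,0],[0,0,0,0],[0,0,0,0]]'
```

```text
time_s: 32.35
tool_pos: [0.5344, 0.1634, 0.1074]
tool_rot: [[0.125, 0.992, 0.0], [0.992, -0.125, 0.0], [0.0, 0.0, -1.0]]
force: [-0.6, -0.4, -2.5]
width: 0.666
finger_force: 64.5
time_s: 32.85
tool_pos: [0.5344, 0.1633, 0.1057]
tool_rot: [[0.125, 0.992, 0.0], [0.992, -0.125, 0.0], [0.0, 0.0, -1.0]]
force: [-2.2, -0.4, 6.3]
width: 0.667
finger_force: 65.1
```

Contact. I'll release, retreat up, and look.

```bash
python3 -m jog '[[0,0,0,0],[0,0,0,0],[0,0,0,0],[0,0,0,0],[0,0,-0.02,0],[0,0,-0.04,0],[0,0,-0.04,0],[0,0,-0.04,0],[0,0,0,0]]' 1
cat > c.py <<'E'
from h import *
im,d=capture("top"); cv2.imwrite("pics/top1.png",im[:,:,::-1]); Pt=cloud("top",d)
im,d=capture("scene"); cv2.imwrite("pics/scene1.png",im[:,:,::-1]); Ps=cloud("scene",d)
for n,P in(("t",Pt),("s",Ps)):
    Q=band(P,(.612,-.232),.03,.095,.109); p=(Q[:,:2]*1000).astype(np.float32)
    if len(p)>5: print(n,len(p),cv2.minEnclosingCircle(p),Q.min(0),Q.max(0))
    Q=band(P,(.612,-.232),.04,.056,.063); p=(Q[:,:2]*1000).astype(np.float32); print("plate",cv2.minAreaRect(p))
for c in("top","scene"):
    for n in("tube","stand"): print(c,n,[(np.round(x["point"],3).tolist(),round(x["p"],2)) for x in pinpoint(c,n)[:2]])
E
python3 c.py; python3 d.py .612 -.232 .245
```

```text
time_s: 33.98
tool_pos: [0.5357, 0.1641, 0.2483]
tool_rot: [[0.125, 0.992, 0.005], [0.992, -0.125, 0.002], [0.002, 0.005, -1.0]]
force: [-0.3, -0.8, -0.5]
width: 1.005
finger_force: 0.0
t 137 ((612.4523315429688, -230.13194274902344), 12.75250244140625) [ 0.60007084 -0.24246536  0.09554943] [ 0.62428059 -0.21785136  0.10853204]
plate ((612.7543334960938, -230.29368591308594), (41.929141998291016, 43.068443298339844), 7.1446356773376465)
s 194 ((610.894775390625, -232.31976318359375), 13.427115440368652) [ 0.59746845 -0.24494866  0.09512962] [ 0.62421865 -0.22012205  0.10866315]
plate ((611.6495361328125, -232.4930419921875), (43.215240478515625, 42.81488037109375), 5.508301258087158)
top tube [([0.611, -0.237, 0.034], 0.5)]
top stand [([0.612, -0.232, 0.03], 0.81)]
scene tube [([0.61, -0.235, 0.033], 0.6)]
scene stand [([0.612, -0.228, 0.026], 0.95)]
t 34.27 pos [0.5339 0.1631 0.2442] yaw_y -7.16 w 0.997 F [-0.3  0.4  0.2] ff 0.0
tool delta [-0.3822  0.1267 -0.0008]
```

View pics/scene1.png

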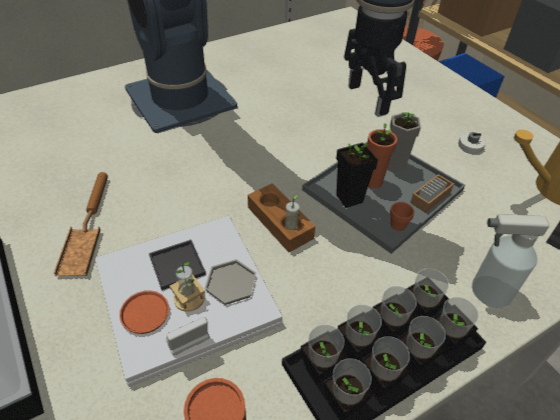

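All three pots stand upright in the tray ((355,165), (380,150), (404,135)), and the tube and stand are undisturbed at (186,275). Next the tube, with a partly open gripper to keep clear of the hygrometer.

```bash
python3 -m jog '[[-0.0191,0.0063,0,0],[-0.0382,0.0126,0,0],[-0.0382,0.0126,0,0],[-0.0382,0.0126,0,0],[-0.0382,0.0126,0,0],[-0.0382,0.0126,0,0],[-0.0382,0.0126,0,0],[-0.0382,0.0126,0,0],[-0.0382,0.0126,0,0],[-0.0382,0.0126,0,0],[-0.0191,0.0063,0,0],[0,0,0,0],[0,0,0,0],[0,0,0,0]]' 0.18 20
python3 d.py .612 -.2315 .082
```

```text
time_s: 36.02
tool_pos: [0.6119, -0.2295, 0.2456]
tool_rot: [[0.122, 0.993, 0.0], [0.993, -0.122, 0.001], [0.001, 0.0, -1.0]]
force: [-0.1, 0.4, -0.2]
width: 0.588
finger_force: 0.0
t 36.02 pos [ 0.6119 -0.2295  0.2456] yaw_y -7.02 w 0.588 F [-0.1  0.4 -0.2] ff 0.0
tool delta [-0.0021  0.0003  0.1636]
```

```bash
python3 -m jog '[[-0.002,0,0.02,0],[0,0,0.03,0],[0,0,0.03,0],[0,0,0.03,0],[0,0,0.02,0],[0,0,0.015,0],[0,0,0.01,0],[0,0,0.008,0],[0,0,0,0],[0,0,0,0]]'
python3 d.py .612 -.2315 .082
```

```text
time_s: 37.28
tool_pos: [0.6119, -0.2335, 0.0829]
tool_rot: [[0.125, 0.992, 0.001], [0.992, -0.125, -0.0], [-0.0, 0.001, -1.0]]
force: [-0.0, 0.1, -0.5]
width: 0.597
finger_force: 0.0
t 37.27 pos [ 0.6119 -0.2335  0.0829] yaw_y -7.16 w 0.597 F [-0.   0.1 -0.5] ff 0.0
tool delta [ 0.002  -0.0001  0.0009]
```

```bash
python3 -m jog '[[0.001,0,0,0],[0,0,0,0],[0,0,0,0],[0,0,0,0],[0,0,0,0],[0,0,0,0],[0,0,0,0],[0,0,0,0],[0,0,0,0]]' -1 20
cat > e.py <<'E'
from h import *
im,d=capture("scene"); cv2.imwrite("pics/s2.png",cv2.resize(im[200:380,90:270,::-1],(600,600)))
E
python3 e.py; python3 d.py
```

```text
time_s: 38.4
tool_pos: [0.6119, -0.2324, 0.0827]
tool_rot: [[0.125, 0.992, 0.001], [0.992, -0.125, -0.0], [0.0, 0.001, -1.0]]
force: [-0.2, 1.1, 5.1]
width: 0.276
finger_force: 21.7
t 38.45 pos [ 0.6119 -0.2324  0.0827] yaw_y -7.16 w 0.273 F [-0.5  1.4  6. ] ff 21.7
```

View pics/s2.png

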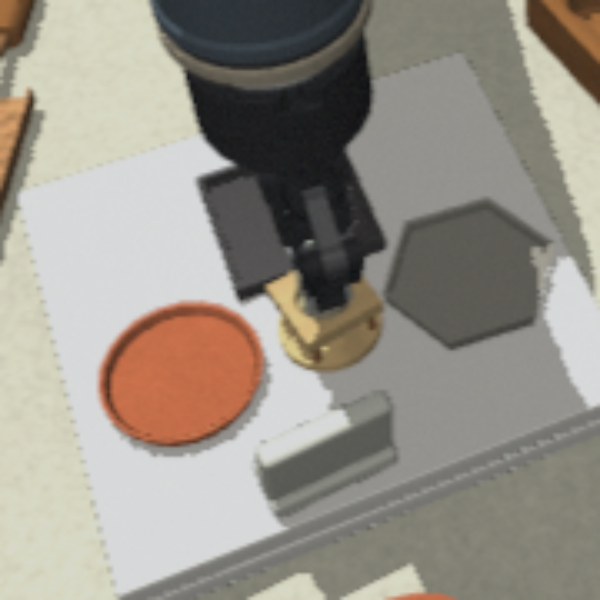

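The tube is gripped (24 mm opening) and the stand is upright at (330,325). Now I'll lift straight up.

```bash
python3 -m jog '[[0,0,-0.003,0],[0,0,-0.006,0],[0,0,-0.008,0],[0,0,-0.01,0],[0,0,-0.01,0],[0,0,-0.015,0],[0,0,-0.02,0],[0,0,-0.02,0],[0,0,-0.01,0],[0,0,0,0]]'
python3 d.py .481 .001 .185
cat > f.py <<'E'
from h import *
im,d=capture("scene"); cv2.imwrite("pics/s3.png",cv2.resize(im[170:380,80:290,::-1],(600,600))); np.save("s3d.npy",d)
E
python3 f.py
```

```text
time_s: 39.7
tool_pos: [0.6119, -0.2325, 0.1852]
tool_rot: [[0.125, 0.992, 0.001], [0.992, -0.125, -0.0], [-0.0, 0.001, -1.0]]
force: [0.8, -0.5, -1.1]
width: 0.273
finger_force: 21.2
t 39.7 pos [ 0.6119 -0.2325  0.1852] yaw_y -7.17 w 0.273 F [ 0.8 -0.5 -1.1] ff 21.2
tool delta [ 2.154e-01 -1.591e-01 -1.000e-04]
```

View pics/s3.png

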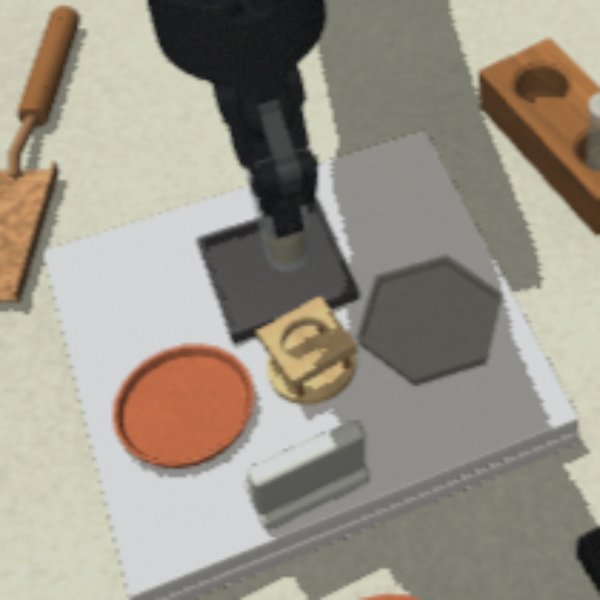

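The tube is out at (287,250) and the stand is upright and empty at (312,345). On to the rack.

```bash
python3 -m jog '[[0.012,-0.0088,0,0],[0.0239,-0.0177,0,0],[0.0239,-0.0177,0,0],[0.0239,-0.0177,0,0],[0.0239,-0.0177,0,0],[0.0239,-0.0177,0,0],[0.0239,-0.0177,0,0],[0.0239,-0.0177,0,0],[0.0239,-0.0177,0,0],[0.012,-0.0088,0,0],[0,0,0,0],[0,0,0,0]]'
python3 -m jog '[[0,0,0.02,0],[0,0,0.02,0],[0,0,0.02,0],[0,0,0.01,0],[0,0,0,0],[0,0,0,0]]'
python3 d.py .481 .001 .0575
cat > g.py <<'E'
from h import *
im,d=capture("scene"); cv2.imwrite("pics/s4.png",cv2.resize(im[140:260,220:340,::-1],(600,600)))
P=cloud("scene",d); np.save("s4d.npy",d)
# tube glass below fingers
Q=band(P,(.481,.001),.03,.05,.10); print(len(Q),Q.min(0),Q.max(0))
for z in((.07,.08),(.08,.09)):
    Q=band(P,(.481,.001),.03,*z); print(z,len(Q),np.median(Q,0) if len(Q) else 0,Q.min(0),Q.max(0))
E
python3 g.py
```

```text
time_s: 41.25
tool_pos: [0.4809, 0.0, 0.1842]
tool_rot: [[0.126, 0.992, 0.0], [0.992, -0.126, -0.0], [-0.0, 0.0, -1.0]]
force: [-0.3, -0.8, -0.6]
width: 0.274
finger_force: 21.2
time_s: 42.0
tool_pos: [0.4809, 0.0008, 0.1148]
tool_rot: [[0.125, 0.992, 0.001], [0.992, -0.125, -0.0], [0.0, 0.001, -1.0]]
force: [0.5, -0.1, -0.4]
width: 0.274
finger_force: 21.2
t 42.0 pos [0.4809 0.0008 0.1148] yaw_y -7.18 w 0.274 F [ 0.5 -0.1 -0.4] ff 21.2
tool delta [ 0.0002 -0.      0.0573]
135 [ 0.47585767 -0.01177371  0.0660762 ] [0.49224045 0.00852955 0.09990573]
(0.07, 0.08) 45 [ 0.48806925 -0.00525568  0.07520685] [ 0.47731895 -0.01177371  0.0701128 ] [0.49222421 0.00765949 0.07983454]
(0.08, 0.09) 45 [ 0.48815284 -0.00529382  0.08550089] [ 0.47662757 -0.01170323  0.08012072] [0.49195696 0.00777166 0.08994086]
```

View pics/s4.png

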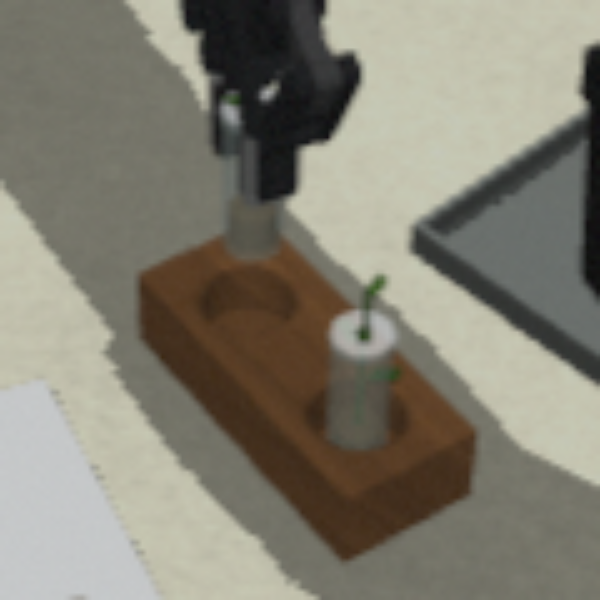

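The tube is over the hole, which is at (250,300), and vertical. Its centre matches the hole to about 2 mm, so I'm lowering it.

```bash
python3 -m jog '[[0,0,0.015,0],[0,0,0.015,0],[0,0,0.01,0],[0,0,0.007,0],[0,0,0.004,0],[0,0,0.002,0],[0,0,0,0],[0,0,0,0]]'
python3 -m jog '[[0,0,0.002,0],[0,0,0.001,0],[0,0,0,0],[0,0,0,0]]'
```

```text
time_s: 43.05
tool_pos: [0.4807, 0.001, 0.0615]
tool_rot: [[0.125, 0.992, 0.0], [0.992, -0.125, 0.0], [0.0, 0.0, -1.0]]
force: [0.0, -0.5, -0.8]
width: 0.272
finger_force: 21.2
time_s: 43.55
tool_pos: [0.4805, 0.0009, 0.0583]
tool_rot: [[0.125, 0.992, -0.0], [0.992, -0.125, 0.0], [-0.0, -0.0, -1.0]]
force: [-0.4, -0.1, -1.2]
width: 0.274
finger_force: 21.2
```

```bash
python3 -m jog '[[0,0,0.001,0],[0,0,0.0005,0],[0,0,0,0],[0,0,0,0]]'
python3 -m jog '[[0,0,0,0],[0,0,0,0],[0,0,0,0],[0,0,0,0],[0,0,0,0],[0,0,-0.01,0],[0,0,-0.02,0],[0,0,-0.04,0],[0,0,-0.04,0],[0,0,-0.04,0],[0,0,-0.04,0],[0,0,0,0],[0,0,0,0]]' 0.1
cat > i.py <<'E'
from h import *
im,d=capture("scene"); cv2.imwrite("pics/s5.png",cv2.resize(im[80:380,80:480,::-1],(800,600)))
im2,d2=capture("top"); T=cloud("top",d2);S=cloud("scene",d)
print("tube",[(np.round(x["point"],3).tolist(),round(x["p"],2)) for x in pinpoint("scene","tube")])
for P in (T,S):
    Q=band(P,(.481,.001),.025,.07,.085);
    if len(Q)>5: print("tube top",len(Q),Q.min(0),Q.max(0))
    for n,c in dict(hex=(.498,.321),rnd=(.5177,.241),sq=(.5344,.163)).items():
        if len(band(P,c,.045,.117,.13))>9: print(n,*rim(P,c,.117,.13))
    for n,c in dict(hex=(.6205,-.157),rnd=(.607,-.3045),sq=(.538,-.222)).items():
        Q=band(P,c,.055,.037,.046); p=(Q[:,:2]*1000).astype(np.float32); print("saucer",n,len(p),cv2.minAreaRect(p),cv2.minEnclosingCircle(p))
E
python3 i.py; python3 d.py .5344 .1633 .245
```

```text
time_s: 44.05
tool_pos: [0.4807, 0.0009, 0.0575]
tool_rot: [[0.125, 0.992, 0.001], [0.992, -0.125, -0.0], [-0.0, 0.001, -1.0]]
force: [-2.4, 0.7, 13.1]
width: 0.275
finger_force: 22.3
time_s: 45.68
tool_pos: [0.4801, 0.0008, 0.2468]
tool_rot: [[0.125, 0.992, -0.0], [0.992, -0.125, -0.0], [-0.0, -0.0, -1.0]]
force: [-0.1, 0.2, -0.8]
width: 0.55
finger_force: 0.0
tube []
hex 669 0.1201 [497.3 322. ] [58.9 64.9] 54.4 [497.3 322.4] 33.3
rnd 567 0.1204 [513.5 238.4] [68.1 57.5] 51.7 [517.  234.3] 37.9
sq 713 0.1193 [534.5 166.3] [59.  58.1] 83.1 [533.9 166.4] 39.8
saucer hex 216 ((620.5885009765625, -155.23309326171875), (88.77490997314453, 80.74591827392578), 81.35975646972656) ((617.0107421875, -159.7959442138672), 49.66685104370117)
saucer rnd 187 ((605.683349609375, -304.79669189453125), (77.7861099243164, 78.88284301757812), 84.58567810058594) ((599.6162719726562, -300.9765625), 46.3957405090332)
saucer sq 232 ((539.0110473632812, -221.4998779296875), (80.68548583984375, 80.30625915527344), 84.88813781738281) ((538.2885131835938, -221.44476318359375), 54.24518966674805)
tube top 116 
[... 205 characters left out ...]
 678 0.1214 [532.4 163.4] [59.8 63.6] 83.1 [532.7 163.2] 41.1
saucer hex 429 ((618.2326049804688, -160.93923950195312), (97.68733215332031, 81.90211486816406), 80.97651672363281) ((616.8089599609375, -161.2248077392578), 49.38844680786133)
saucer rnd 461 ((600.9891967773438, -300.33447265625), (80.15306091308594, 92.47555541992188), 20.51634407043457) ((603.3735961914062, -298.28057861328125), 47.90196228027344)
saucer sq 357 ((543.446533203125, -224.4040985107422), (80.19549560546875, 96.849609375), 84.82058715820312) ((538.3334350585938, -222.9423370361328), 54.09624099731445)
t 45.83 pos [0.4799 0.0009 0.2459] yaw_y -7.15 w 0.549 F [ 0.8 -0.7 -0.4] ff 0.0
tool delta [0.168  0.0339 0.0008]
```

View pics/s5.png

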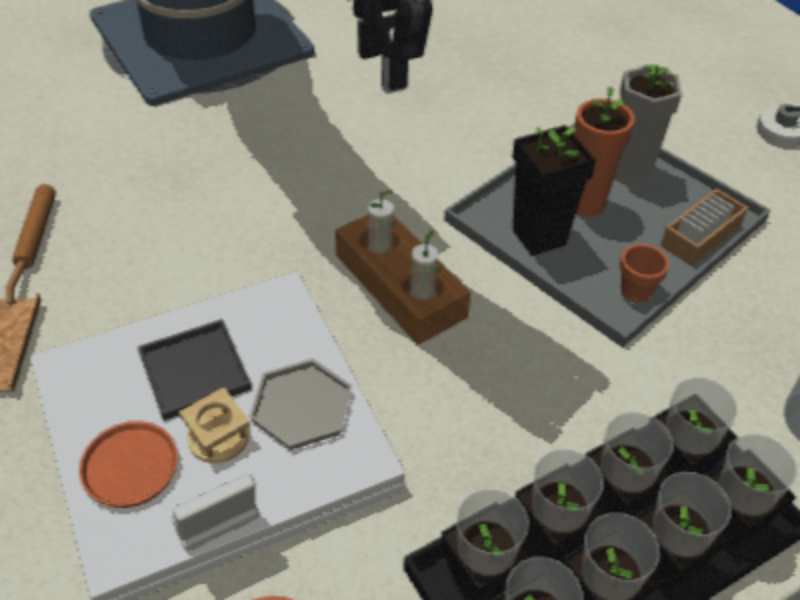

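The tube stands in the rack at (380,225), the pots are upright in the tray, and the stand is upright and empty. The saucer centres agree with the pick positions. Square pot goes back first.

```bash
python3 -m jog '[[0.0168,0.0034,0,0],[0.0336,0.0068,0,0],[0.0336,0.0068,0,0],[0.0336,0.0068,0,0],[0.0336,0.0068,0,0],[0.0168,0.0034,0,0],[0,0,0,0],[0,0,0,0]]' 1 60
python3 d.py .5344 .1633 .104
```

```text
time_s: 46.82
tool_pos: [0.535, 0.1621, 0.2465]
tool_rot: [[0.126, 0.992, -0.001], [0.992, -0.126, -0.001], [-0.001, -0.001, -1.0]]
force: [-1.0, -0.0, -0.1]
width: 0.997
finger_force: 0.0
t 46.83 pos [0.535  0.1621 0.2465] yaw_y -7.23 w 0.997 F [-1.  -0.  -0.1] ff 0.0
tool delta [ 0.0013 -0.0006  0.1425]
```

```bash
python3 -m jog '[[0.001,-0.0005,0.03,0],[0,0,0.035,0],[0,0,0.035,0],[0,0,0.025,0],[0,0,0.016,0],[0,0,0,0],[0,0,0,0]]'
python3 -m jog '[[0,0,0,0],[0,0,0,0],[0,0,0,0],[0,0,0,0],[0,0,0,0],[0,0,0,0],[0,0,0,0]]' -1 60
python3 -m jog '[[0,0,-0.005,0],[0,0,-0.01,0],[0,0,-0.02,0],[0,0,-0.025,0],[0,0,-0.025,0],[0,0,-0.025,0],[0,0,-0.025,0],[0,0,-0.02,0],[0,0,-0.005,0],[0,0,0,0]]'
python3 d.py .5385 -.2225 .265
```

```text
time_s: 47.7
tool_pos: [0.5354, 0.1644, 0.1067]
tool_rot: [[0.125, 0.992, 0.001], [0.992, -0.125, 0.0], [0.001, 0.001, -1.0]]
force: [-0.7, -0.5, 0.7]
width: 1.002
finger_force: 0.0
time_s: 48.58
tool_pos: [0.5351, 0.1647, 0.1068]
tool_rot: [[0.125, 0.992, 0.001], [0.992, -0.125, 0.0], [0.0, 0.001, -1.0]]
force: [-1.6, 0.2, 6.2]
width: 0.67
finger_force: 63.4
time_s: 49.82
tool_pos: [0.5346, 0.1643, 0.2657]
tool_rot: [[0.125, 0.992, 0.0], [0.992, -0.125, -0.0], [-0.0, 0.0, -1.0]]
force: [0.2, -0.2, -2.9]
width: 0.669
finger_force: 64.6
t 49.83 pos [0.5346 0.1643 0.2657] yaw_y -7.16 w 0.669 F [ 0.2 -0.2 -2.9] ff 64.6
tool delta [-0.3833  0.0521  0.0008]
```

```bash
python3 -m jog '[[-0.0137,0.0019,0,0],[-0.0274,0.0037,0,0],[-0.0274,0.0037,0,0],[-0.0274,0.0037,0,0],[-0.0274,0.0037,0,0],[-0.0274,0.0037,0,0],[-0.0274,0.0037,0,0],[-0.0274,0.0037,0,0],[-0.0274,0.0037,0,0],[-0.0274,0.0037,0,0],[-0.0274,0.0037,0,0],[-0.0274,0.0037,0,0],[-0.0274,0.0037,0,0],[-0.0274,0.0037,0,0],[-0.0137,0.0019,0,0],[0,0,0,0],[0,0,0,0]]'
python3 -m jog '[[0,0,0.015,0],[0,0,0.025,0],[0,0,0.025,0],[0,0,0.025,0],[0,0,0.015,0],[0,0,0.008,0],[0,0,0.003,0],[0,0,0,0],[0,0,0,0]]'
python3 d.py .5385 -.2215 .1358
```

```text
time_s: 51.95
tool_pos: [0.5385, -0.2213, 0.2657]
tool_rot: [[0.123, 0.992, -0.0], [0.992, -0.123, 0.001], [0.001, -0.0, -1.0]]
force: [-0.0, 0.2, -2.6]
width: 0.672
finger_force: 64.6
time_s: 53.08
tool_pos: [0.5388, -0.2227, 0.1504]
tool_rot: [[0.125, 0.992, 0.001], [0.992, -0.125, -0.0], [-0.0, 0.001, -1.0]]
force: [-0.2, 0.1, -2.5]
width: 0.672
finger_force: 64.5
t 53.08 pos [ 0.5388 -0.2227  0.1504] yaw_y -7.17 w 0.672 F [-0.2  0.1 -2.5] ff 64.5
tool delta [ 0.0012 -0.0005  0.0146]
```

```bash
python3 -m jog '[[0.0012,-0.0005,0.004,0],[0,0,0.004,0],[0,0,0.003,0],[0,0,0.0015,0],[0,0,0,0],[0,0,0,0]]'
python3 -m jog '[[0,0,0.001,0],[0,0,0.001,0],[0,0,0,0],[0,0,0,0]]'
```

```text
time_s: 53.82
tool_pos: [0.5382, -0.2214, 0.1374]
tool_rot: [[0.125, 0.992, 0.0], [0.992, -0.125, -0.0], [-0.0, 0.0, -1.0]]
force: [0.2, 0.4, -4.0]
width: 0.663
finger_force: 64.5
time_s: 54.32
tool_pos: [0.5382, -0.2214, 0.1359]
tool_rot: [[0.125, 0.992, 0.0], [0.992, -0.125, -0.0], [-0.0, 0.0, -1.0]]
force: [-1.4, -0.3, 5.9]
width: 0.666
finger_force: 65.4
```

Contact. Releasing, then on to the round pot.

```bash
python3 -m jog '[[0,0,0,0],[0,0,0,0],[0,0,0,0],[0,0,0,0],[0,0,-0.02,0],[0,0,-0.03,0],[0,0,-0.03,0],[0,0,-0.03,0],[0,0,0,0]]' 0.75
python3 d.py .5168 .2405 .245
```

```text
time_s: 55.45
tool_pos: [0.5393, -0.2216, 0.2476]
tool_rot: [[0.125, 0.992, 0.004], [0.992, -0.125, -0.001], [-0.001, 0.004, -1.0]]
force: [0.1, 0.7, -0.2]
width: 0.874
finger_force: 0.0
t 55.45 pos [ 0.5393 -0.2216  0.2476] yaw_y -7.17 w 0.874 F [ 0.1  0.7 -0.2] ff 0.0
tool delta [ 0.4557 -0.08    0.0018]
```

```bash
python3 -m jog '[[0.0207,-0.0036,0,0],[0.0414,-0.0073,0,0],[0.0414,-0.0073,0,0],[0.0414,-0.0073,0,0],[0.0414,-0.0073,0,0],[0.0414,-0.0073,0,0],[0.0414,-0.0073,0,0],[0.0414,-0.0073,0,0],[0.0414,-0.0073,0,0],[0.0414,-0.0073,0,0],[0.0414,-0.0073,0,0],[0.0207,-0.0036,0,0],[0,0,0,0],[0,0,0,0]]' 1
python3 d.py .5168 .2405 .1035
```

```text
time_s: 57.2
tool_pos: [0.5154, 0.2388, 0.2449]
tool_rot: [[0.126, 0.992, -0.001], [0.992, -0.126, -0.002], [-0.002, -0.0, -1.0]]
force: [-0.5, -0.9, 0.2]
width: 1.004
finger_force: 0.0
t 57.2 pos [0.5154 0.2388 0.2449] yaw_y -7.25 w 1.004 F [-0.5 -0.9  0.2] ff 0.0
tool delta [0.0021 0.0012 0.1414]
```

```bash
python3 -m jog '[[0,0.001,0.03,0],[0,0,0.035,0],[0,0,0.035,0],[0,0,0.025,0],[0,0,0.015,0],[0,0,0,0],[0,0,0,0]]'
python3 -m jog '[[0,0,0,0],[0,0,0,0],[0,0,0,0],[0,0,0,0],[0,0,0,0],[0,0,0,0],[0,0,0,0]]' -1 60
python3 -m jog '[[0,0,-0.005,0],[0,0,-0.01,0],[0,0,-0.02,0],[0,0,-0.025,0],[0,0,-0.025,0],[0,0,-0.025,0],[0,0,-0.025,0],[0,0,-0.02,0],[0,0,-0.005,0],[0,0,0,0]]'
python3 d.py .6062 -.305 .265
```

```text
time_s: 58.08
tool_pos: [0.517, 0.2403, 0.1063]
tool_rot: [[0.125, 0.992, 0.001], [0.992, -0.125, 0.001], [0.001, 0.001, -1.0]]
force: [0.7, 0.2, -0.4]
width: 1.001
finger_force: 0.0
time_s: 58.95
tool_pos: [0.5168, 0.2407, 0.1065]
tool_rot: [[0.125, 0.992, 0.002], [0.992, -0.125, 0.001], [0.001, 0.001, -1.0]]
force: [-0.9, -0.3, 8.4]
width: 0.663
finger_force: 62.6
time_s: 60.2
tool_pos: [0.5162, 0.2402, 0.2652]
tool_rot: [[0.125, 0.992, -0.0], [0.992, -0.125, -0.0], [-0.0, 0.0, -1.0]]
force: [-0.0, 0.6, -2.3]
width: 0.658
finger_force: 64.5
t 60.2 pos [0.5162 0.2402 0.2652] yaw_y -7.16 w 0.658 F [-0.   0.6 -2.3] ff 64.5
tool delta [-5.297e-01  1.573e-01  3.000e-04]
```

```bash
python3 -m jog '[[-0.0147,0.0044,0,0],[-0.0294,0.0087,0,0],[-0.0294,0.0087,0,0],[-0.0294,0.0087,0,0],[-0.0294,0.0087,0,0],[-0.0294,0.0087,0,0],[-0.0294,0.0087,0,0],[-0.0294,0.0087,0,0],[-0.0294,0.0087,0,0],[-0.0294,0.0087,0,0],[-0.0294,0.0087,0,0],[-0.0294,0.0087,0,0],[-0.0294,0.0087,0,0],[-0.0294,0.0087,0,0],[-0.0294,0.0087,0,0],[-0.0294,0.0087,0,0],[-0.0294,0.0087,0,0],[-0.0294,0.0087,0,0],[-0.0147,0.0044,0,0],[0,0,0,0]]'
python3 -m jog '[[0,0,0.015,0],[0,0,0.025,0],[0,0,0.025,0],[0,0,0.025,0],[0,0,0.015,0],[0,0,0.007,0],[0,0,0.002,0],[0,0,0,0],[0,0,0,0]]'
python3 d.py .6062 -.305 .1365
```

```text
time_s: 62.7
tool_pos: [0.605, -0.3054, 0.2643]
tool_rot: [[0.127, 0.992, -0.001], [0.992, -0.127, 0.0], [0.0, -0.001, -1.0]]
force: [-0.4, 0.2, -2.7]
width: 0.66
finger_force: 64.5
time_s: 63.82
tool_pos: [0.6062, -0.3044, 0.1521]
tool_rot: [[0.125, 0.992, 0.001], [0.992, -0.125, -0.0], [-0.0, 0.001, -1.0]]
force: [-0.7, 0.2, -3.7]
width: 0.656
finger_force: 64.5
t 63.83 pos [ 0.6062 -0.3044  0.1521] yaw_y -7.17 w 0.656 F [-0.7  0.2 -3.7] ff 64.5
tool delta [-0.0006  0.0001  0.0156]
```

```bash
python3 -m jog '[[-0.0005,0,0.005,0],[0,0,0.004,0],[0,0,0.003,0],[0,0,0.0015,0],[0,0,0,0],[0,0,0,0]]'
python3 -m jog '[[0,0,0.001,0],[0,0,0.001,0],[0,0,0,0],[0,0,0,0]]'
```

```text
time_s: 64.58
tool_pos: [0.6059, -0.3047, 0.1379]
tool_rot: [[0.125, 0.992, 0.0], [0.992, -0.125, -0.0], [-0.0, 0.0, -1.0]]
force: [-0.3, 0.6, -3.0]
width: 0.66
finger_force: 64.5
time_s: 65.08
tool_pos: [0.6059, -0.3049, 0.1366]
tool_rot: [[0.125, 0.992, 0.001], [0.992, -0.125, -0.0], [-0.0, 0.001, -1.0]]
force: [-2.6, 0.1, 6.6]
width: 0.657
finger_force: 65.3
```

```bash
python3 -m jog '[[0,0,0,0],[0,0,0,0],[0,0,0,0],[0,0,0,0],[0,0,-0.02,0],[0,0,-0.03,0],[0,0,-0.03,0],[0,0,-0.03,0],[0,0,0,0]]' 1
python3 -m jog '[[0.0215,-0.0065,0,0],[0.043,-0.0131,0,0],[0.043,-0.0131,0,0],[0.043,-0.0131,0,0],[0.043,-0.0131,0,0],[0.043,-0.0131,0,0],[0.043,-0.0131,0,0],[0.043,-0.0131,0,0],[0.043,-0.0131,0,0],[0.043,-0.0131,0,0],[0.043,-0.0131,0,0],[0.043,-0.0131,0,0],[0.043,-0.0131,0,0],[0.043,-0.0131,0,0],[0.0215,-0.0065,0,0],[0,0,0,0],[0,0,0,0]]'
python3 d.py .4975 .3205 .1035
```

```text
time_s: 66.2
tool_pos: [0.6069, -0.3051, 0.2485]
tool_rot: [[0.125, 0.992, 0.004], [0.992, -0.125, -0.002], [-0.001, 0.004, -1.0]]
force: [0.2, -0.4, -0.2]
width: 0.996
finger_force: 0.0
time_s: 68.32
tool_pos: [0.4991, 0.3142, 0.2451]
tool_rot: [[0.125, 0.992, -0.001], [0.992, -0.125, -0.001], [-0.001, -0.0, -1.0]]
force: [0.6, -0.4, -0.1]
width: 0.999
finger_force: 0.0
t 68.33 pos [0.4991 0.3142 0.2451] yaw_y -7.21 w 0.999 F [ 0.6 -0.4 -0.1] ff 0.0
tool delta [ 0.0063 -0.0024  0.1416]
```

```bash
python3 -m jog '[[0.0045,-0.002,0.03,0],[0,0,0.035,0],[0,0,0.035,0],[0,0,0.025,0],[0,0,0.015,0],[0,0,0,0],[0,0,0,0]]'
python3 -m jog '[[0,0,0,0],[0,0,0,0],[0,0,0,0],[0,0,0,0],[0,0,0,0],[0,0,0,0],[0,0,0,0]]' -1 60
python3 -m jog '[[0,0,-0.005,0],[0,0,-0.01,0],[0,0,-0.02,0],[0,0,-0.025,0],[0,0,-0.025,0],[0,0,-0.025,0],[0,0,-0.025,0],[0,0,-0.02,0],[0,0,-0.005,0],[0,0,0,0]]'
python3 d.py .621 -.157 .265
```

```text
time_s: 69.2
tool_pos: [0.4981, 0.3202, 0.1067]
tool_rot: [[0.125, 0.992, 0.001], [0.992, -0.125, 0.001], [0.001, 0.001, -1.0]]
force: [-0.1, 0.0, -0.3]
width: 1.004
finger_force: 0.0
time_s: 70.08
tool_pos: [0.4978, 0.3205, 0.1069]
tool_rot: [[0.124, 0.992, 0.001], [0.992, -0.124, 0.001], [0.001, 0.001, -1.0]]
force: [-0.8, -1.0, 6.4]
width: 0.664
finger_force: 64.0
time_s: 71.32
tool_pos: [0.4973, 0.3199, 0.2656]
tool_rot: [[0.125, 0.992, -0.0], [0.992, -0.125, -0.0], [-0.0, -0.0, -1.0]]
force: [0.4, 0.8, -5.8]
width: 0.669
finger_force: 65.6
t 71.33 pos [0.4973 0.3199 0.2656] yaw_y -7.16 w 0.669 F [ 0.4  0.8 -5.8] ff 65.6
tool delta [-0.4578  0.1822  0.0007]
```

```bash
python3 -m jog '[[-0.0143,0.0057,0,0],[-0.0286,0.0114,0,0],[-0.0286,0.0114,0,0],[-0.0286,0.0114,0,0],[-0.0286,0.0114,0,0],[-0.0286,0.0114,0,0],[-0.0286,0.0114,0,0],[-0.0286,0.0114,0,0],[-0.0286,0.0114,0,0],[-0.0286,0.0114,0,0],[-0.0286,0.0114,0,0],[-0.0286,0.0114,0,0],[-0.0286,0.0114,0,0],[-0.0286,0.0114,0,0],[-0.0286,0.0114,0,0],[-0.0286,0.0114,0,0],[-0.0143,0.0057,0,0],[0,0,0,0],[0,0,0,0]]'
python3 -m jog '[[0,0,0.015,0],[0,0,0.025,0],[0,0,0.025,0],[0,0,0.025,0],[0,0,0.015,0],[0,0,0.007,0],[0,0,0.002,0],[0,0,0,0],[0,0,0,0]]'
python3 d.py .621 -.157 .1368
```

```text
time_s: 73.7
tool_pos: [0.6212, -0.155, 0.2657]
tool_rot: [[0.123, 0.992, -0.0], [0.992, -0.123, 0.001], [0.001, -0.001, -1.0]]
force: [0.8, 1.3, -4.8]
width: 0.671
finger_force: 65.5
time_s: 74.82
tool_pos: [0.6218, -0.1567, 0.1525]
tool_rot: [[0.125, 0.992, 0.001], [0.992, -0.125, -0.0], [-0.0, 0.001, -1.0]]
force: [0.0, 0.0, -5.4]
width: 0.669
finger_force: 65.4
t 74.83 pos [ 0.6218 -0.1567  0.1525] yaw_y -7.17 w 0.669 F [ 0.   0.  -5.4] ff 65.4
tool delta [-0.0004 -0.0008  0.0157]
```

```bash
python3 -m jog '[[-0.0004,-0.0008,0.005,0],[0,0,0.004,0],[0,0,0.003,0],[0,0,0.0015,0],[0,0,0,0],[0,0,0,0]]'
python3 -m jog '[[0,0,0.001,0],[0,0,0.001,0],[0,0,0,0],[0,0,0,0]]'
```

```text
time_s: 75.58
tool_pos: [0.6207, -0.1569, 0.1384]
tool_rot: [[0.125, 0.992, 0.0], [0.992, -0.125, 0.0], [0.0, 0.0, -1.0]]
force: [-0.3, 0.7, -5.4]
width: 0.669
finger_force: 65.5
time_s: 76.08
tool_pos: [0.6207, -0.157, 0.137]
tool_rot: [[0.125, 0.992, 0.001], [0.992, -0.125, -0.0], [-0.0, 0.001, -1.0]]
force: [-3.5, 0.1, 6.1]
width: 0.664
finger_force: 66.7
```

Contact. Releasing, moving up and aside, then the final check.

```bash
python3 -m jog '[[0,0,0,0],[0,0,0,0],[0,0,0,0],[0,0,0,0],[0,0,-0.02,0],[0,0,-0.03,0],[0,0,-0.03,0],[0,0,-0.03,0],[0.03,-0.01,0,0],[0.04,-0.01,0,0],[0.04,-0.01,0,0],[0.04,-0.01,0,0],[0.04,-0.01,0,0],[0.04,-0.01,0,0],[0.04,-0.01,0,0],[0,0,0,0]]' 1
cat > j.py <<'E'
from h import *
im,d=capture("scene"); cv2.imwrite("pics/s6.png",cv2.resize(im[80:380,80:480,::-1],(800,600)))
im2,d2=capture("top"); T=cloud("top",d2);S=cloud("scene",d)
for P in (T,S):
    for n,c in dict(hex=(.6205,-.157),rnd=(.6065,-.305),sq=(.538,-.222)).items(): print(n,*rim(P,c,.148,.162))
    Q=band(P,(.481,.001),.025,.07,.085)
    if len(Q)>5: print("tube",len(Q),Q.min(0),Q.max(0))
    Q=band(P,(.612,-.232),.035,.056,.063)
    if len(Q)>5: print("plate",cv2.minAreaRect((Q[:,:2]*1000).astype(np.float32)),np.median(Q[:,2]))
E
python3 j.py; python3 d.py
```

```text
time_s: 78.08
tool_pos: [0.5839, 0.1242, 0.2466]
tool_rot: [[0.119, 0.993, 0.0], [0.993, -0.119, 0.002], [0.002, -0.0, -1.0]]
force: [-0.4, -0.9, -0.6]
width: 1.001
finger_force: 0.0
hex 494 0.1531 [ 619.8 -154.3] [57.9 65. ] 53.4 [ 620.3 -154.5] 33.0
rnd 470 0.1531 [ 606.9 -302.1] [56.9 58.1] 25.5 [ 606.2 -301.9] 29.7
sq 451 0.1516 [ 537.4 -219.7] [58.9 58.6] 84.0 [ 537.1 -219.5] 39.9
tube 122 [ 0.46798658 -0.00883328  0.0724377 ] [0.49214202 0.01524662 0.08408587]
plate ((612.9252319335938, -229.98106384277344), (42.274391174316406, 42.727054595947266), 7.244936943054199) 0.05847926644135204
hex 934 0.1511 [ 619.1 -157.3] [58.6 66.2] 53.8 [ 619.1 -157.6] 33.3
rnd 974 0.151 [ 605.7 -304.4] [57.4 58.3] 80.7 [ 605.3 -304.8] 30.0
sq 938 0.1501 [ 535.5 -222.2] [57.8 61.8] 83.1 [ 536.9 -222.4] 40.7
tube 120 [ 0.46585896 -0.01233053  0.0700788 ] [0.492725   0.01309694 0.08422136]
plate ((611.127197265625, -232.66812133789062), (44.82572937011719, 42.3735466003418), 6.516848564147949) 0.060997848229455365
t 78.17 pos [0.5848 0.1196 0.2463] yaw_y -7.12 w 1.003 F [ 0.  -1.   0.6] ff 0.0
```

View pics/s6.png

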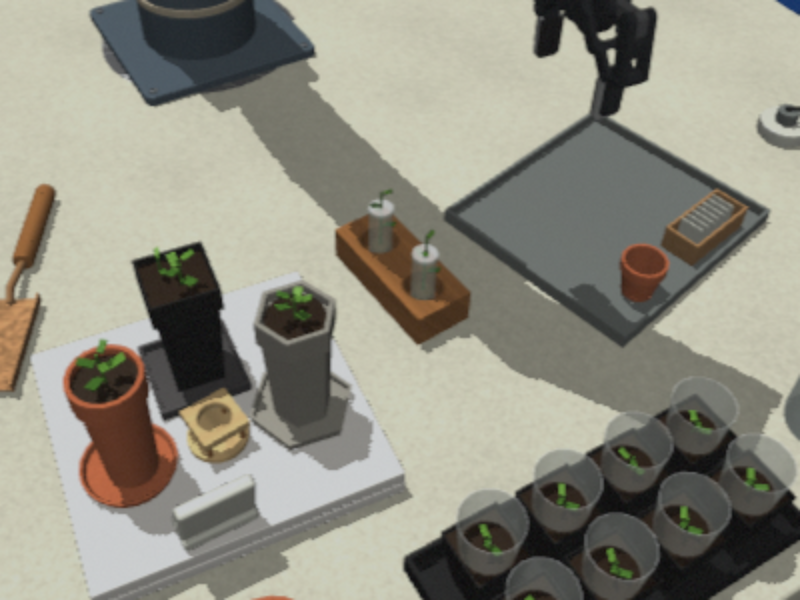

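All three pots stand centred on their own saucers (bases at about (120,465), (200,370) and (300,410)). The tube is in the rack at (380,225), the stand is upright at (215,425), and the hand is clear.

```bash
python3 -m jog '[[0,0,0,0],[0,0,0,0],[0,0,0,0],[0,0,0,0]]' && python3 -c "
from rig import job; print(job.hand_in())"
```

```text
time_s: 78.68
tool_pos: [0.5849, 0.1194, 0.2463]
tool_rot: [[0.125, 0.992, -0.0], [0.992, -0.125, -0.0], [-0.0, -0.0, -1.0]]
force: [-0.2, -0.6, -0.4]
width: 0.999
finger_force: 0.0
the job is handed in; nothing more can be done
None
```

I handed the job in at about 79 s (no verdict returned): the last pictures show all three pots upright and centred within a few mm on their own saucers, the tube in the rack's formerly empty hole, and the stand upright in its place.

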